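# Hook the utensil pot forward and fill it

### The job

Take the hook tool from its rest, reach it over the rim of the white utensil pot at the back of the worktop and drag the pot with the hook, without gripping or pushing it with the gripper, until it stands wholly on the cork mat. Lay the hook tool back on its rest as it was, and stand every wooden utensil from the grey drainer in the pot, handle down and head up, with the pot still upright on the mat. Leave the bottles, jars, sponge, bowl and mug where they are.

Things in the scene. Friction and masses are not known exactly. Their poses are not given: they have to be found in the camera images.
- pot_mid (a point): utensil pot, a heavy white round crock, loose, upright, far back between two bottles. Point: its centre, 60 mm above its underside; z axis = up. 100 mm across on a low foot 116 mm across (8 mm high), 120 mm tall, open top, mouth 90 mm across (wall 5 mm), inner floor 8 mm above the underside; about 0.55 kg, slides when its wall is pulled.
- pot: the same pot: centre of its underside
- mat_mid (a point): centre of the flat square cork mat (220 x 220 mm, flush with the worktop, fixed), x and y axes along its sides
- hook_grip (a point): hook tool (loose, 0.16 kg): point on its wooden handle where it balances, best gripped here. Handle 22 mm wide, 24 mm tall, from 85 mm behind to 45 mm ahead of the point. x = towards the hook, z = up when the hook points down. An 8 mm steel rod goes on ahead to 155 mm from the point, then bends straight down (-z) for 95 mm.
- hook_end (a point): lower end of the hook: 155 mm ahead of and 95 mm below hook_grip, same axes (the steel ends 4 mm below this point)
- rest_seat (a point): wooden rest (fixed): where hook_grip is when the tool lies home, 125 mm above the worktop; x = the way the hook points, z up. Notched posts 70 mm behind (notch 32 mm wide, for the handle, top 131 mm above the worktop) and 80 mm ahead (notch 26 mm, for the rod, top 137 mm); free between them, 12 mm base board below.
- drainer_mid (a point): grey drainer (fixed): centre of its underside; x = the way the utensils' heads lean, y = along its row of four sleeves, 65 mm apart. Each sleeve slants up at 55 degrees above level and holds the lowest 72 mm of a handle with 4 mm of play, so a utensil is drawn out along its own length. Sleeves' upper rims 89 mm above the worktop.
- spoon_mid (a point): the wooden spoon: round flat head 38 mm wide, 12 mm thick, 35 mm long, on a square 14 x 14 mm handle 155 mm long; 190 mm long in all, 50 g, loose, may be absent. Point: its middle, 95 mm from either end; z = along the handle towards the head, y = across. Starts in a sleeve of the drainer, foot down, head leaning away from the robot; grip the bare handle across y, 75 to 150 mm from the foot.
- spoon_foot (a point): centre of the lower end of the handle of the spoon, same axes as spoon_mid
- turner_mid (a point): the wooden turner: flat square blade 40 mm wide, 7 mm thick, 35 mm long, on a square 14 x 14 mm handle 155 mm long; 190 mm long in all, 50 g, loose, may be absent. Point: its middle, 95 mm from either end; z = along the handle towards the head, y = across. Starts in a sleeve of the drainer, foot down, head leaning away from the robot; grip the bare handle across y, 75 to 150 mm from the foot.
- turner_foot (a point): centre of the lower end of the handle of the turner, same axes as turner_mid
- fork_mid (a point): the two-pronged wooden fork: head 36 mm wide, 10 mm thick, 35 mm long, on a square 14 x 14 mm handle 155 mm long; 190 mm long in all, 50 g, loose, may be absent. Point: its middle, 95 mm from either end; z = along the handle towards the head, y = across. Starts in a sleeve of the drainer, foot down, head leaning away from the robot; grip the bare handle across y, 75 to 150 mm from the foot.
- fork_foot (a point): centre of the lower end of the handle of the fork, same axes as fork_mid
- scraper_mid (a point): the narrow wooden scraper: flat straight head 24 mm wide, 8 mm thick, 35 mm long, on a square 14 x 14 mm handle 155 mm long; 190 mm long in all, 50 g, loose, may be absent. Point: its middle, 95 mm from either end; z = along the handle towards the head, y = across. Starts in a sleeve of the drainer, foot down, head leaning away from the robot; grip the bare handle across y, 75 to 150 mm from the foot.
- scraper_foot (a point): centre of the lower end of the handle of the scraper, same axes as scraper_mid
- oil: oil bottle, 72 mm across, 180 mm tall, beside the pot, loose, origin under its centre; not part of the job, leave alone
- soap: white soap pump bottle, 74 mm across, 195 mm tall, beside the pot, loose, origin under its centre; not part of the job, leave alone
- spice1: spice jar, 46 mm across, 95 mm tall, loose, origin under its centre; not part of the job, leave alone
- spice2: spice jar, 46 mm across, 95 mm tall, loose, origin under its centre; not part of the job, leave alone
- sponge: yellow sponge block 60 x 90 x 30 mm, loose, origin under its centre; not part of the job, leave alone
- bowl: blue bowl 120 mm across, 45 mm tall, loose, origin under its centre; not part of the job, leave alone
- mug: white mug 80 mm across, 85 mm tall, loose, origin under its centre; not part of the job, leave alone
Things that resemble listed ones, but are neither listed nor needed, are in the scene too. Leave any orange look-alike of the part that bears spoon_mid alone.

How it is judged:
By the outcome, as a careful person would: the job done as asked, in the order asked, and still so for the second after the job is handed in, with the robot touching nothing.
Of spoon, turner, fork, scraper only 3 to 4 are there at a start; the rules pass over those that are not, and their reading is None.
At some moment in a run one of pot may be knocked a few centimetres aside while the robot is not near it.
It also fails if it takes over 210 s, if anything falls off the work surface, if the arm or the gripper's body presses on something with over 40 N, if the wrist force passes 120 N, or if a joint passes its speed limit or range.

### The arm

A 6-joint arm with a two-finger parallel gripper is mounted at the origin on the work surface. World frame = base frame: x ahead of the robot, y to its left, z up, the work surface at z = 0. Lengths are in mm, angles in rad, forces in N, time in s.
With the tool pointing down it reaches from about 400 to 825 mm from the base axis. Payload 7 kg.
Tool frame: the origin (TCP) lies at the very end of the fingers, on their centre line; the grasp point (between the pads) lies 19 mm behind it; z points along the fingers, y is the line along which they close (so a half turn about z gives the same grasp; the last joint's range is limited). The gripper opens to 88 mm and grips with 3 to 60 N. Pads are 19 mm wide; open, the fingers measure 130 mm over their backs; the gripper's body (78 mm by 193 mm) begins 47 mm behind the grasp point.
Start: joints at [1.539, 0.359, 0.012, 0, -1.224, -0.288], TCP at [212.213, 640.75, 226.561] pointing down, gripper open.
Joint ranges: [-3.07, 3.07], [-1.43, 2.12], [-1.02, 1.25], [-3.03, 1.67], [-3.05, -0], [-3.03, 3.03]. Speed limits (rad/s): [2.39, 2.39, 3.01, 3.14, 3.14, 3.14].

### API

Orientations are given as a unit quaternion [x, y, z, w].
In Python, from plant import bot gives the robot as it stands. Calls block until the motion is done:
- bot.move_ptp(position, orientation): joint-space move of the TCP to a pose.
- bot.line_to(position, velocity=150, ori=None): straight line of the TCP; ori=None keeps the orientation; velocity is the mean speed in mm/s.
- bot.move_joints(angles): joint-space move.
- bot.move_gripper(opening, force=None): finger opening in mm; force is the grip in N (None keeps the last); returns when the fingers have stopped.
- bot.pause(seconds).
- bot.solve_ik(position, orientation): joint angles nearest the present ones, or None.
- bot.read_state(): the state.
- bot.camera(name): name is "side" or "top" or "wrist"; returns the picture (400x640x3 uint8, red, green, blue); there is no depth.
- bot.get_calibration(name): a dict with "fx", "fy", "cx", "cy" (pixels), "view" (4x4, takes a point from world to camera coordinates); the wrist camera has in their place "T_tool_cam" (4x4, takes a point from camera to tool coordinates, whose origin is the TCP and whose axes are the flange's). Camera axes: x right, y up, looking along -z (the intrinsics and any distortion apply to the point x, -y, -z); pixel columns grow to the right and rows downward; lengths in mm; the calibration is good to about 2 mm. A picture is of the moment at which its call begins: read the wrist's pose just before it. get_calibration takes no time and is no camera call.
A pose or a line that the arm cannot do raises bot.Unreachable and nothing moves.
- bot.close_job(): hands the job in; it is judged then, once.
The state is a dict: "t": time; "joint_pos": joint angles; "qvel": joint speeds; "tau": joint torques, N m; "tcp_pos": TCP position; "eef_rot": TCP orientation; "contact_force": force on the tool from outside, world axes, zero at the start; "moment": the same for the moment, N m; "width": finger opening in mm; "finger_force": force on a finger pad.
Only numpy, scipy, OpenCV 4.12 (cv2) and the standard library are available. Lean on these libraries where they do the work, as an engineer would, in place of code of your own. Each camera call takes 0.05 s, during which the arm holds its last target. There are 200 camera calls.

## Working session

There is one attempt and no reset: what is moved stays moved. The work goes in short steps, each a Python script; the robot and the scene stay as the last script left them, time stands still between calls to the robot, and variables do not carry over. Pictures are saved under pics/ and viewed, at most 14 in all, crops included, and the job is handed in when it is done.

```bash
mkdir -p pics; ls; python3 - <<'E'
from plant import bot
import cv2, numpy as np
for n in ("top","side"):
    im=bot.camera(n); cv2.imwrite(f"pics/{n}0.png",cv2.resize(im[:,:,::-1],None,fx=1.25,fy=1.25,interpolation=cv2.INTER_CUBIC))
    c=bot.get_calibration(n); print(n,{k:np.round(v,4).tolist() for k,v in c.items()})
print({k:np.round(v,3).tolist() for k,v in bot.get_calibration("wrist").items()})
s=bot.read_state(); print(s)
E
```

```text
pics
top {'fx': 491.0558, 'fy': 491.0558, 'cx': 317.518, 'cy': 186.7002, 'view': [[0.0245, -0.9997, -0.0044, -4.8959], [0.9879, 0.0236, 0.1535, -495.5451], [-0.1534, -0.0082, 0.9881, -1420.0398], [0.0, 0.0, 0.0, 1.0]]}
side {'fx': 374.276, 'fy': 374.276, 'cx': 318.3348, 'cy': 205.077, 'view': [[0.8539, -0.5203, -0.0126, -452.4647], [0.4075, 0.6533, 0.6381, -268.6061], [-0.3238, -0.55, 0.7699, -967.9613], [0.0, 0.0, 0.0, 1.0]]}
{'fx': 325.649, 'fy': 325.649, 'cx': 312.276, 'cy': 197.219, 'T_tool_cam': [[0.0, 0.963, 0.27, 73.683], [1.0, -0.0, -0.001, -0.649], [-0.001, 0.27, -0.963, -158.106], [0.0, 0.0, 0.0, 1.0]]}
{'t': 0.1, 'joint_pos': array([ 1.53910681e+00,  3.59327874e-01,  1.11629046e-02, -2.77441561e-04,
       -1.22411638e+00, -2.88111255e-01]), 'qvel': array([-0.00016467, -0.00192608,  0.00300522,  0.00032138, -0.0001379 ,
       -0.00076268]), 'tau': array([-1.31723857e-03, -5.84161162e+01,  2.93752581e+01,  7.01555282e+00,
        1.02000209e-02, -5.51321727e-05]), 'tcp_pos': array([212.09699931, 640.35569688, 225.71924062]), 'eef_rot': array([ 9.87235347e-01, -1.59266445e-01, -3.44250102e-05,  7.53091682e-04]), 'contact_force': array([ 0.77558441, -0.14925647,  0.27289994]), 'moment': array([-0.07256056, -0.0193275 ,  0.01380782]), 'finger_force': 0.0, 'width': 87.52829695324499}
```

View pictures.

View pics/top0.png

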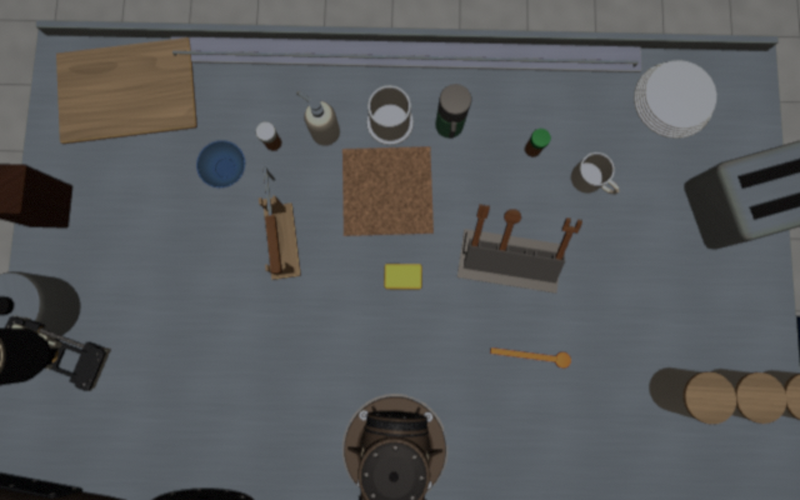

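View pics/side0.png

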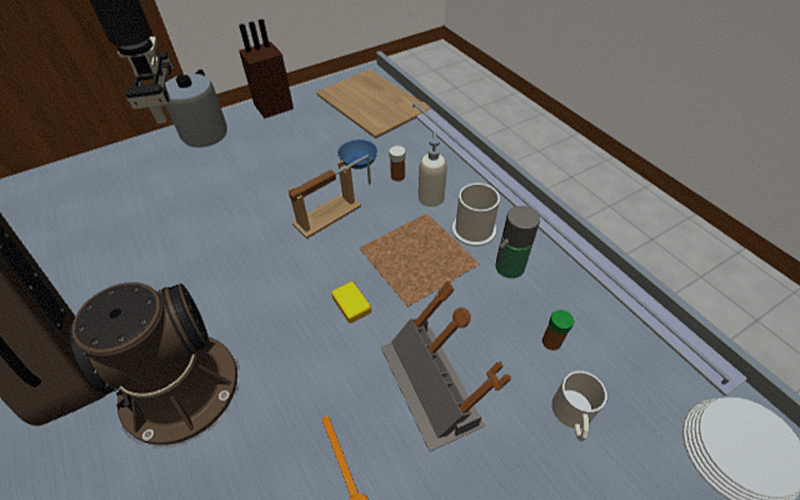

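```bash
cat > h.py <<'E'
from plant import bot
import cv2, numpy as np
from scipy.spatial.transform import Rotation as R
from scipy.optimize import least_squares
def cam(name, st=None):
    c=bot.get_calibration(name); K=np.array([[c["fx"],0,c["cx"]],[0,c["fy"],c["cy"]],[0,0,1]])
    if name=="wrist":
        T=np.eye(4); T[:3,:3]=R.from_quat(st["eef_rot"]).as_matrix(); T[:3,3]=st["tcp_pos"]
        V=np.linalg.inv(T@np.array(c["T_tool_cam"]))
    else: V=np.array(c["view"])
    return K, np.diag([1,-1,-1,1])@V       # opencv camera convention
def proj(kv,P):
    K,V=kv; p=(np.atleast_2d(P)@V[:3,:3].T+V[:3,3])@K.T
    return p[:,:2]/p[:,2:]
def onz(kv,uv,z):
    K,V=kv; uv=np.atleast_2d(uv).astype(float)
    d=np.c_[uv,np.ones(len(uv))]@np.linalg.inv(K).T@V[:3,:3]; c=-V[:3,:3].T@V[:3,3]
    return c+d*((z-c[2])/d[:,2])[:,None]
def shot(name,fn,crop=None,s=1.25):
    st=bot.read_state(); im=bot.camera(name); kv=cam(name,st)
    np.savez(f"pics/{fn}.npz",im=im,K=kv[0],V=kv[1])
    o=im[:,:,::-1]
    if crop: x0,y0,x1,y1=crop; o=o[y0:y1,x0:x1]
    cv2.imwrite(f"pics/{fn}.png",cv2.resize(o,None,fx=s,fy=s,interpolation=cv2.INTER_CUBIC)); return kv
def down(yaw):  # tool z down, tool x axis at yaw in the world
    return (R.from_euler("z",yaw)*R.from_euler("x",np.pi)).as_quat()
E
python3 - <<'E'
from h import *
t=cam("top"); s=cam("side"); np.set_printoptions(precision=1,suppress=True)
pt=lambda z,*uv: onz(t,np.array(uv)/1.25,z)
ps=lambda z,*uv: onz(s,np.array(uv)/1.25,z)
print("base",proj(t,[0,0,0])*1.25,proj(s,[0,0,0])*1.25)
print("mat",pt(0,(343,149),(430,147),(433,234),(344,236))); print("mat side",ps(0,(427,215),(478,264),(411,302),(360,251)))
print("pot top",pt(120,(389,105)),"foot",pt(4,(390,121)),"side top",ps(120,(477,200)))
print("handle",pt(137,(268,218),(275,273)),"side",ps(137,(292,194),(334,173)), "hook corner",pt(129,(266,169)))
print("rest base",pt(12,(292,203),(299,276)))
print("oil",pt(180,(454,99)),"soap",pt(150,(319,115)),"spice1",pt(95,(266,131)),"bowl",pt(40,(221,163)), "spice2",pt(95,(540,138)),"sponge",pt(30,(403,276)),"mug",pt(85,(598,167)))
print("drainer base corners",pt(0,(471,234),(564,248),(558,290),(460,277)))
print("heads",pt(150,(482,210),(512,216),(571,226)))
E
```

```text
base [[394.8 447.6]] [[179.2 386.2]]
mat [[711.1 147.    0. ]
 [721.3 -69.7   0. ]
 [502.  -80.6   0. ]
 [491.9 136.2   0. ]]
mat side [[708.9 141.5   0. ]
 [721.7 -68.2   0. ]
 [519.3 -76.2   0. ]
 [492.5 124.9   0. ]]
pot top [[783.2  32.1 120. ]] foot [[785.1  31.6   4. ]] side top [[770.8  22.9 120. ]]
handle [[507.9 293.7 137. ]
 [385.9 271.4 137. ]] side [[392.1 264.3 137. ]
 [513.2 279.7 137. ]] hook corner [[621.9 306.4 129. ]]
rest base [[568.5 265.   12. ]
 [390.7 239.2  12. ]]
oil [[ 777.9 -113.2  180. ]] soap [[744.7 188.9 150. ]] spice1 [[722.3 319.5  95. ]] bowl [[657.3 436.7  40. ]] spice2 [[ 720.1 -322.1   95. ]] sponge [[395.2  -9.8  30. ]] mug [[ 656.2 -458.8   85. ]]
drainer base corners [[ 504.2 -173.2    0. ]
 [ 475.2 -398.9    0. ]
 [ 373.1 -382.8    0. ]
 [ 398.7 -147.3    0. ]]
heads [[ 534.7 -180.   150. ]
 [ 522.9 -246.   150. ]
 [ 503.6 -375.1  150. ]]
```

The spoon could be confused with three things in the top image: the brown round-headed one at (512,216) in the drainer, the orange look-alike at (530,357) lying on the worktop, and the brown fork (571,226) and scraper (482,210). By its description I choose (512,216). The hook tool is only at (270,230). The pot is the white round crock at (389,110), as opposed to the white mug with a handle at (598,170).

I'll move to look at the rest, the drainer and the pot with the wrist camera.

```bash
python3 - <<'E'
from h import *
np.set_printoptions(precision=2,suppress=True)
def tilt(az,el):  # tool z at azimuth az, el below horizontal; tool x up/forward
    z=np.array([np.cos(el)*np.cos(az),np.cos(el)*np.sin(az),-np.sin(el)]); x=np.array([np.sin(el)*np.cos(az),np.sin(el)*np.sin(az),np.cos(el)])
    return R.from_matrix(np.c_[x,np.cross(z,x),z]).as_quat()
for n,p,o in [("grip",(468,284,106),down(.15)),("gripflip",(468,284,106),down(.15+np.pi)),("up",(600,32,230),down(0)),("upflip",(600,32,230),down(np.pi)),("dragend",(415,32,111),down(0)),
  ("dragflip",(415,32,111),down(np.pi)),("drain1",(480,-375,90),tilt(-.13,np.radians(65))),("drain3",(490,-180,90),tilt(-.13,np.radians(65))),
  ("pot0",(620,33,150),tilt(0,np.radians(30))),("pot+",(620,33,230),tilt(.6,np.radians(40))),("pot-",(620,33,230),tilt(-.6,np.radians(40)))]:
    print(n,bot.solve_ik(p,o))
bot.move_ptp((440,270,300),down(.15)); shot("wrist","w_rest")
bot.move_ptp((600,32,300),down(0)); shot("wrist","w_pot")
bot.move_ptp((420,-265,300),down(-.13)); shot("wrist","w_dr"); print(bot.read_state()["t"],bot.read_state()["joint_pos"])
E
```

```text
grip [ 0.9   0.26 -0.43  0.   -0.88  0.82]
gripflip [ 0.9   0.26 -0.43 -0.   -0.88 -2.32]
up [ 0.38  0.24 -0.15  0.   -1.18  1.19]
upflip [ 0.38  0.24 -0.15 -0.   -1.18 -1.95]
dragend [ 0.56  0.04 -0.69  0.   -0.84  1.01]
dragflip [ 0.56  0.04 -0.69 -0.   -0.84 -2.13]
drain1 [-0.44  0.23 -0.5  -0.31 -0.44  2.14]
drain3 None
pot0 [-0.39  0.16 -0.8  -2.41 -0.52 -2.03]
pot+ [-0.04  0.04 -0.37 -0.93 -0.61  2.85]
pot- None
4.2917 [-0.16  0.02 -0.25 -0.   -1.3   1.61]
```

View pics/w_rest.png

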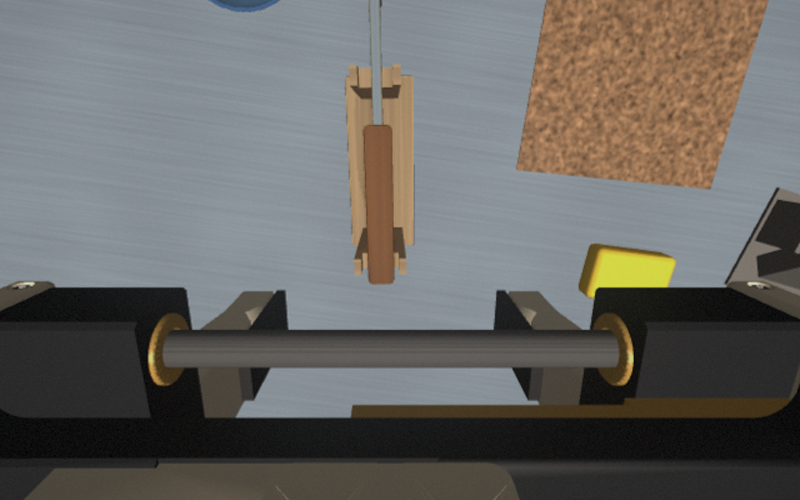

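View pics/w_pot.png

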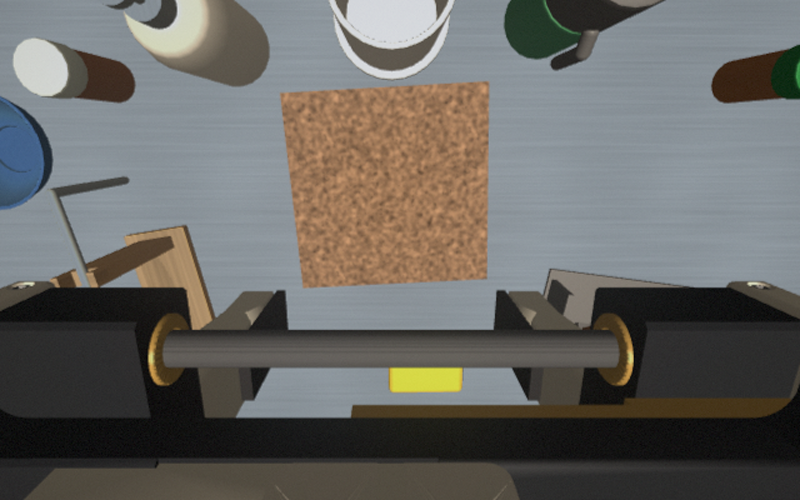

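View pics/w_dr.png

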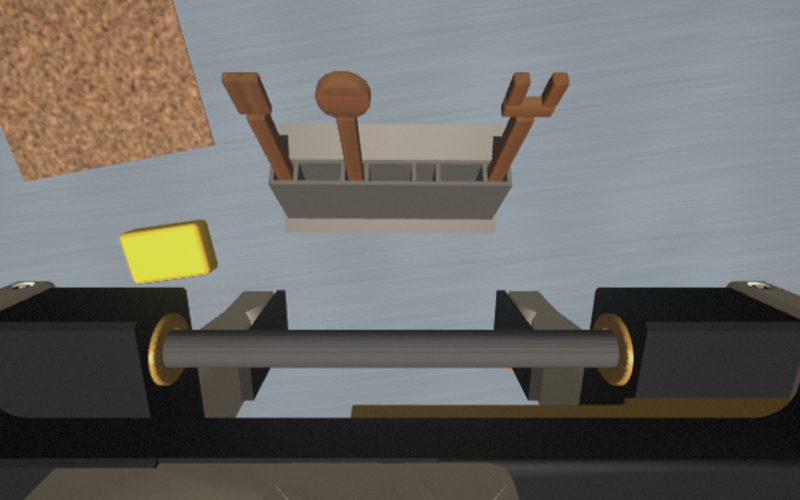

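Wrist views: the hook handle lies from (378,126) to (381,284) in w_rest. The mat corners are (282,94), (489,82), (487,278) and (303,287) in w_pot, with the pot at (391,10). In w_dr the scraper tip is at (242,75), the spoon head at (343,95), the fork tips at (521,74) and (560,75), and sleeve 3 is empty, so there are three utensils. The spoon is the brown, round-headed one.

```bash
cat >> h.py <<'E'
def load(fn):
    d=np.load(f"pics/{fn}.npz"); return d["K"],d["V"]
def tilt(az,el):  # tool z at azimuth az, el below horizontal; tool x up/forward
    z=np.array([np.cos(el)*np.cos(az),np.cos(el)*np.sin(az),-np.sin(el)]); x=np.array([np.sin(el)*np.cos(az),np.sin(el)*np.sin(az),np.cos(el)])
    return R.from_matrix(np.c_[x,np.cross(z,x),z]).as_quat()
E
python3 - <<'E'
from h import *
np.set_printoptions(precision=2,suppress=True)
W=load("w_rest"); p=lambda kv,z,*uv: onz(kv,np.array(uv)/1.25,z)
h=p(W,137,(365,126),(391,126),(368,283),(394,283)); f=h[:2].mean(0);b=h[2:].mean(0); print("handle",h,"len",np.linalg.norm(f-b),"yaw",np.arctan2(*(f-b)[1::-1]),"grip",b+(f-b)*85/130, "w",np.linalg.norm(h[0]-h[1]))
print("rod",p(W,129,(377,118),(375,5)), "posts rear",p(W,131,(358,265),(403,265)),"front",p(W,137,(354,72),(397,72)))
P=load("w_pot"); m=p(P,0,(282,94),(489,82),(487,278),(303,287)); print("mat",m,m.mean(0)); print("corner hook",p(P,125,(56,190)))
# hook + drainer fit
D=load("w_dr"); T=cam("top"); S=cam("side")
obs=[(97.5,[(D,155,257,112),(D,190,242,75),(T,190,483,206),(S,190,447,289)]),
     (32.5,[(D,155,348,118),(D,190,342,73),(T,190,513,209)]),
     (-97.5,[(D,155,522,117),(D,190,540,75),(T,190,573,221),(S,190,500,369)])]
def foot(q,yo): 
    c,s=np.cos(q[2]),np.sin(q[2]); return np.array([q[0]-s*yo,q[1]+c*yo,q[3]])
def u(q): e=np.radians(55); return np.array([np.cos(e)*np.cos(q[2]),np.cos(e)*np.sin(q[2]),np.sin(e)])
def res(q): return np.concatenate([(proj(k,foot(q,yo)+l*u(q))[0]*1.25-(a,b)) for yo,o in obs for k,l,a,b in o]+[[ (q[3]-28)/3]])
r=least_squares(res,[400,-275,-.13,28],loss="soft_l1"); q=r.x; print("drain q",q,"res",res(q).reshape(-1)); print([foot(q,y) for y in (97.5,32.5,-97.5)])
print("rim ends z89",p(D,89,(270,183),(511,183)))
print("base",p(D,4,(286,232),(495,232)))
E
```

```text
handle [[514.45 301.16 137.  ]
 [517.4  281.73 137.  ]
 [389.48 281.82 137.  ]
 [392.75 260.22 137.  ]] len 126.4729647704716 yaw 0.16221363869552058 grip [472.72 284.37 137.  ] w 19.652229345463162
rod [[521.74 293.29 129.  ]
 [598.29 305.65 129.  ]] posts rear [[401.96 292.36 131.  ]
 [407.66 254.77 131.  ]] front [[550.75 314.15 137.  ]
 [555.47 283.08 137.  ]]
mat [[712.35 147.66   0.  ]
 [724.45 -70.46   0.  ]
 [505.99 -82.64   0.  ]
 [494.29 137.86   0.  ]] [609.27  33.11   0.  ]
corner hook [[627.8  306.44 125.  ]]
drain q [ 419.07 -262.63   -0.15   16.6 ] res [ 0.6  -0.74 -0.37  1.71  1.26 -0.77  3.32 -3.32 -1.81 -5.22 -0.76  5.47
  0.97  1.18  0.8  -1.18 -0.27  6.97  0.65 -0.89  2.81  1.86 -3.8 ]
[array([ 433.17, -166.16,   16.6 ]), array([ 423.77, -230.47,   16.6 ]), array([ 404.96, -359.11,   16.6 ])]
rim ends z89 [[ 464.14 -160.44   89.  ]
 [ 436.19 -376.1    89.  ]]
base [[ 400.04 -140.99    4.  ]
 [ 369.21 -378.77    4.  ]]
```

```bash
python3 - <<'E'
from h import *
np.set_printoptions(precision=2,suppress=True)
# scan reachability
def g2t(g,o): return np.array(g)+19*R.from_quat(o).as_matrix()[:,2]
d=np.radians
for nm,g in [("scr",(472,-180,134)),("spoon",(465,-245,134)),("fork",(448,-373,134))]:
    print(nm,[ (el,az0,bot.solve_ik(g2t(g,tilt(az0,d(el))),tilt(az0,d(el))) is not None) for el in (90,85,80,75,70) for az0 in (-.13,)])
for el in (45,55,65,75):
    print(el,[(az,sum(bot.solve_ik(g2t((x,33,z),tilt(d(az),d(el))),tilt(d(az),d(el))) is not None for z in (160,300) for x in (600,640))) for az in range(-90,91,15)])
E
```

```text
scr [(90, -0.13, True), (85, -0.13, True), (80, -0.13, True), (75, -0.13, True), (70, -0.13, True)]
spoon [(90, -0.13, True), (85, -0.13, True), (80, -0.13, True), (75, -0.13, True), (70, -0.13, True)]
fork [(90, -0.13, True), (85, -0.13, True), (80, -0.13, True), (75, -0.13, True), (70, -0.13, True)]
45 [(-90, 4), (-75, 4), (-60, 4), (-45, 4), (-30, 2), (-15, 0), (0, 0), (15, 0), (30, 4), (45, 2), (60, 4), (75, 2), (90, 4)]
55 [(-90, 4), (-75, 4), (-60, 4), (-45, 4), (-30, 4), (-15, 2), (0, 2), (15, 2), (30, 4), (45, 4), (60, 4), (75, 0), (90, 3)]
65 [(-90, 4), (-75, 4), (-60, 4), (-45, 4), (-30, 4), (-15, 4), (0, 4), (15, 4), (30, 4), (45, 4), (60, 4), (75, 4), (90, 1)]
75 [(-90, 4), (-75, 4), (-60, 4), (-45, 4), (-30, 4), (-15, 4), (0, 4), (15, 4), (30, 4), (45, 4), (60, 4), (75, 4), (90, 2)]
```

```bash
python3 - <<'E'
from h import *
np.set_printoptions(precision=1,suppress=True)
P=load("w_pot"); print("pot near foot edge",onz(P,np.array([(391,79)])/1.25,4))
g=np.array([472.5,284.4]); o=down(.163)
bot.move_gripper(50); bot.move_ptp((*g,215),o)
bot.line_to((*g,106),120); f0=bot.read_state()["contact_force"]
bot.move_gripper(15,40); s=bot.read_state(); print(s["width"],s["finger_force"],f0,s["contact_force"],s["tcp_pos"])
bot.line_to((*g,260),100); s=bot.read_state(); print(s["width"],s["contact_force"],s["moment"])
bot.line_to((430,100,260),200,ori=down(0)); bot.line_to((425,32,260),200)
shot("top","t1",(170,40,410,260),2.6); shot("side","s1",(180,60,480,285),2.6); print(bot.read_state()["t"])
E
```

```text
pot near foot edge [[726.8  32.4   4. ]]
21.594003070589565 39.98782396316528 [ 1.   0.1 -0.1] [-0.4 -0.2  2.8] [472.6 284.5 106.3]
21.865206800544367 [-1.2  0.4 -1.7] [-0.  0.  0.]
12.1417
```

View pics/s1.png

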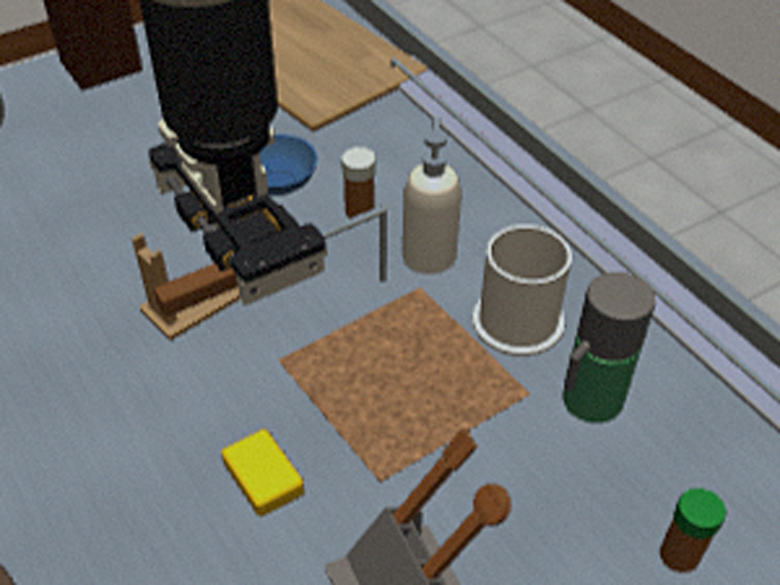

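The side view shows the hook held level, with its end at (383,275) in the crop. The pot's rim is at (528,250), unmoved. Next is to hook and drag.

```bash
python3 - <<'E'
from h import *
np.set_printoptions(precision=1,suppress=True)
F=lambda t:print(t,bot.read_state()["contact_force"],bot.read_state()["tcp_pos"],bot.read_state()["width"])
bot.line_to((617,32,260),180); bot.line_to((617,32,111),90); F("in")
bot.line_to((592,32,111),60); F("touch")
for x in (560,520,480,440,416): bot.line_to((x,33,111),45); F("drag")
bot.line_to((428,33,111),40); bot.line_to((428,33,260),120); F("out")
bot.line_to((405,110,260),200)
shot("top","t2",(230,70,410,240),3.2); print(bot.read_state()["t"])
E
```

```text
in [ 0.5  0.3 -1.3] [617.3  32.1 111.6] 21.722442402343802
touch [ 0.7  0.3 -1. ] [592.   32.1 111.4] 22.080416450254454
drag [-0.3 -0.2 -1.7] [559.6  32.9 111. ] 22.223196118804175
drag [-0.1  0.5 -2.2] [519.6  32.9 110.9] 21.694055133494544
drag [-0.3  0.4 -1. ] [479.6  32.9 110.9] 21.703899835976237
drag [-0.   0.4 -2.2] [439.6  32.9 110.9] 21.873847652182693
drag [-0.1 -0.5 -0.9] [415.4  32.9 111. ] 21.26540413656997
out [-0.6 -0.3 -1.7] [427.6  32.9 259.3] 21.727094101914165
22.8417
```

View pics/t2.png

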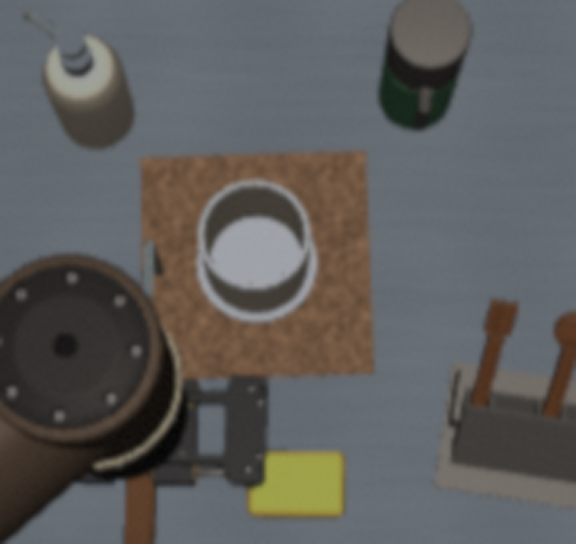

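The pot now stands on the mat: its foot is at (257,261) in the crop and the mat spans (142..370, 153..375). Next the hook goes back on its rest.

```bash
python3 - <<'E'
from h import *
np.set_printoptions(precision=1,suppress=True)
F=lambda t:print(t,bot.read_state()["contact_force"],bot.read_state()["tcp_pos"],bot.read_state()["width"])
T=load("t2"); print("pot",onz(T,np.array([(257,261)])/3.2+(230,70),4),onz(T,np.array([(254,233)])/3.2+(230,70),120))
g=np.array([472.5,284.4])
bot.line_to((430,200,260),200); bot.line_to((*g,260),150,ori=down(.163)); bot.line_to((*g,125),120); F("a"); bot.line_to((*g,106.5),30); F("b")
bot.move_gripper(46); F("open"); bot.pause(.2); bot.line_to((*g,300),150)
bot.line_to((440,270,300),150); shot("wrist","w_rest2")
bot.move_ptp((470,-255,300),down(-.14)); shot("wrist","w_dr2",(60,0,560,260),1.6); shot("top","t3"); print(bot.read_state()["t"])
a,b=[cv2.imread(f"pics/w_rest{k}.png") for k in ("","2")]; cv2.imwrite("pics/cmp.png",np.vstack([np.hstack([x[0:300,250:520] for x in (a,b)]) ,]))
E
```

```text
pot [[609.6  32.2   4. ]] [[608.4  32.6 120. ]]
a [-0.3 -0.8 -1.2] [472.9 284.8 125.8] 22.051301640782892
b [-0.5 -0.7 -1.1] [472.5 284.4 106.3] 21.774476095515087
open [-0.4  0.4  0.1] [472.5 284.4 106.5] 45.99779538081041
31.0167
```

View pics/cmp.png

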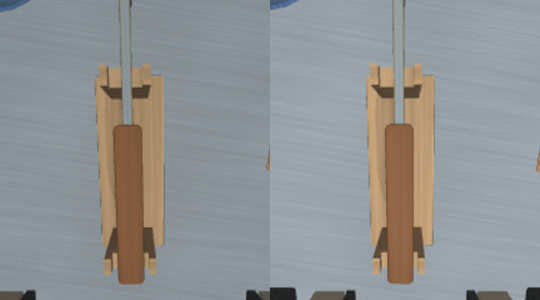

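View pics/w_dr2.png

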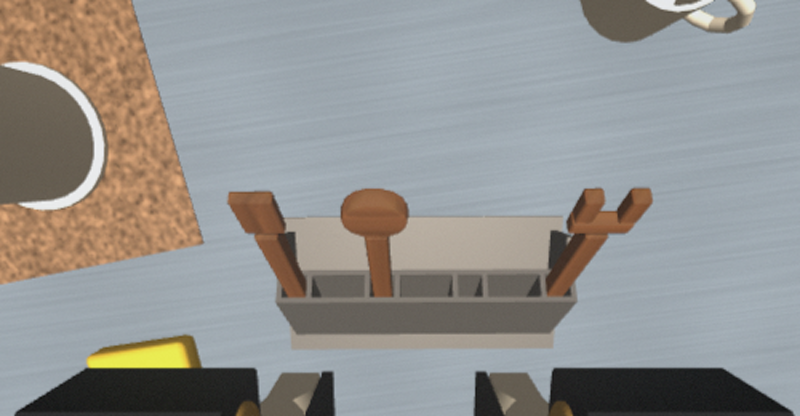

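The comparison shows the hook back home, identical before and after. In w_dr2 the scraper tip is at (250,192), the spoon tip at (375,190), the fork tips at (596,189) and (643,190), and the sleeve rim runs along row 298.

```bash
cat >> h.py <<'E'
d=np.radians
def udir(az,lean): return np.array([np.sin(lean)*np.cos(az),np.sin(lean)*np.sin(az),np.cos(lean)])
def upose(foot,az,lean,g,a):   # TCP pose gripping a utensil g mm up from its foot, tool axis a off the handle
    o=tilt(az,np.pi/2-a+lean); return np.array(foot)+g*udir(az,lean)+19*R.from_quat(o).as_matrix()[:,2], o
E
python3 - <<'E'
from h import *
np.set_printoptions(precision=2,suppress=True)
D=load("w_dr2"); E=load("w_dr"); c=lambda x,y:np.array([x/1.6+60,y/1.6])
obs=[(97.5,[(72,287,297),(155,268,235),(190,250,192)]),(32.5,[(72,382,297),(155,377,236),(190,375,190)]),(-97.5,[(72,556,297),(155,593,237),(190,619,190)])]
foot=lambda q,yo:np.array([q[0]-np.sin(q[2])*yo,q[1]+np.cos(q[2])*yo,q[3]])
def res(q): return np.concatenate([proj(D,foot(q,yo)+l*udir(q[2],d(35)))[0]-c(x,y) for yo,o in obs for l,x,y in o]+[[(q[3]-23)/2,(q[2]+.13)/.01]])
q=least_squares(res,[419,-263,-.13,23],loss="soft_l1").x; print(q,res(q))
r=onz(D,[c(277,298),c(577,298)],89); print("rim",r,r.mean(0),np.arctan2(*(r[0]-r[1])[:2])*-1)
# reach at the pot
pot=np.array([609,32,0])
for p0 in range(-90,61,15):
  out=[]
  for dl,lat,rr,a,lean in [(-30,-10,-6,52,18),(30,10,-6,52,18),(0,0,-32,47,18)]:
    az=d(p0+dl); e=np.array([np.cos(d(p0)),np.sin(d(p0)),0]); n=np.array([-e[1],e[0],0])
    f=pot+rr*e+lat*n+[0,0,22]; k=0
    for up in (0,60,120): 
        P,o=upose(f+up*udir(az,d(lean)),az,d(lean),132,d(a)); k+=bot.solve_ik(P,o) is not None
    out.append(k)
  print(p0,out)
E
```

```text
[ 415.9  -262.58   -0.14   21.87] [ 4.19 -5.52 -1.11 -0.18 -0.04  6.89 -0.35 -5.25 -0.45 -0.45 -1.11  8.55
  0.44 -4.7   1.94 -0.36  0.28  9.38 -0.56 -1.4 ]
rim [[ 466.81 -160.52   89.  ]
 [ 436.54 -377.1    89.  ]] [ 451.68 -268.81   89.  ] -0.13888894252711517
-90 [3, 3, 3]
-75 [3, 3, 3]
-60 [3, 3, 3]
-45 [3, 2, 3]
-30 [3, 1, 3]
-15 [3, 2, 2]
0 [2, 3, 2]
15 [2, 3, 3]
30 [1, 3, 3]
45 [2, 1, 3]
60 [3, 2, 3]
```

```bash
cat >> h.py <<'E'
def go_pick(foot,yaw,a,g=132):
    L=d(35); P,o=upose(foot,yaw,L,g,d(a)); z=R.from_quat(o).as_matrix()[:,2]
    bot.move_gripper(40); bot.move_ptp(P-150*z,o); bot.line_to(P,120); s=bot.read_state()
    bot.move_gripper(8,25); t=bot.read_state(); print("grip",t["width"],t["finger_force"],"F",s["contact_force"],t["contact_force"])
    bot.line_to(P+95*udir(yaw,L),90); t=bot.read_state(); print("out",t["width"],t["contact_force"],t["t"])
    bot.line_to(P+95*udir(yaw,L)+[0,0,90],150)
E
python3 - <<'E'
from h import *
np.set_printoptions(precision=2,suppress=True)
D=load("w_dr2"); c=lambda x,y:np.array([x/1.6+60,y/1.6])
obs=[(97.5,[(74,7,288,297),(155,5,268,235),(190,-4,251,192)]),(32.5,[(74,7,382,297),(155,5,377,236),(190,-4,375,190)]),(-97.5,[(74,7,556,297),(155,5,593,237),(190,-5,619,190)])]
foot=lambda q,yo:np.array([q[0]-np.sin(q[2])*yo,q[1]+np.cos(q[2])*yo,q[3]])
def res(q): return np.concatenate([proj(D,foot(q,yo)+l*udir(q[2],d(35))+w*udir(q[2]+np.pi,d(55)))[0]-c(x,y) for yo,o in obs for l,w,x,y in o]+[[(q[3]-23)/2,(q[2]+.135)/.01]])
q=least_squares(res,[419,-263,-.13,23],loss="soft_l1").x; print(q,res(q))
np.save("q.npy",q); f=foot(q,-97.5); print("fork foot",f)
go_pick(f,q[2],52); shot("side","s2",(250,60,600,300),2.2)
E
```

```text
[ 418.9  -263.4    -0.14   21.13] [ 3.04 -3.16 -1.4   1.41 -0.05 -0.72 -0.27 -3.01 -0.36  0.99 -0.85  0.76
  1.78 -2.71  2.85  0.76 -0.26  0.2  -0.94 -0.67]
fork foot [ 405.13 -359.92   21.13]
grip 13.759360915661075 24.998955130577087 F [-0.7  -0.09 -0.08] [-1.64  0.23  1.76]
out 13.71291437179595 [ 0.01  0.35 -1.05] 35.125
```

View pics/s2.png

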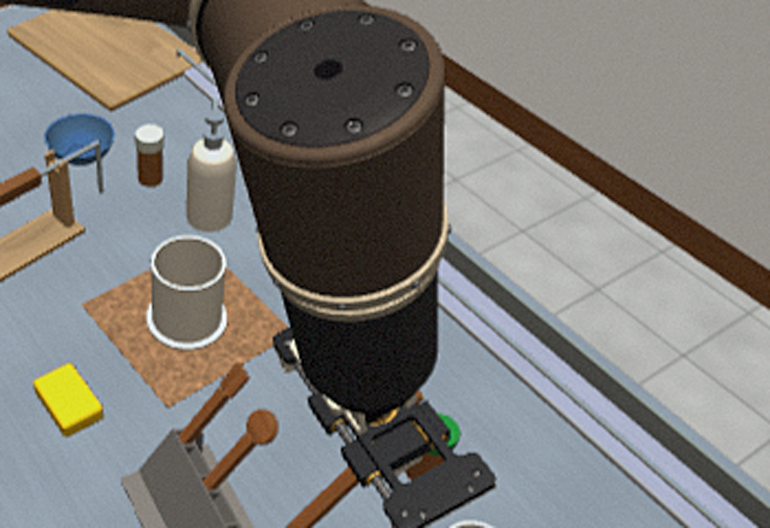

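The side view shows the fork held clear of the drainer. The pot's rim is at about (188,260) in the crop, and I'll check numerically whether it was knocked.

```bash
cat >> h.py <<'E'
def find_pot(fn):
    """pot centre from the top camera, by matching the patch of picture t2, where it stood at (609,32)"""
    ref=np.load("pics/t2.npz")["im"]; T=cam("top"); ti=bot.camera("top"); cv2.imwrite(f"pics/{fn}.png",ti[:,:,::-1])
    x0,y0,x1,y1=288,124,334,174
    sc=cv2.matchTemplate(ti[60:260,200:460],ref[y0:y1,x0:x1],cv2.TM_CCOEFF_NORMED); _,m,_,l=cv2.minMaxLoc(sc)
    l=np.array(l)+(200,60); a=onz(T,[(310.3,151.6)],4)[0]; b=onz(T,[np.array((310.3,151.6))+l-(x0,y0)],4)[0]
    return np.array([609,32,0])+(b-a)*[1,1,0],m
E
python3 - <<'E'
from h import *
np.set_printoptions(precision=1,suppress=True)
S=load("s2"); k=lambda x,y:np.array([(x/2.2+250,y/2.2+60)])
print("side rim",onz(S,k(188,260),120),"foot",onz(S,k(187,320),4)); print("pred px",(proj(S,[609,32,120])-(250,60))*2.2)
print(find_pot("t4"))
E
```

```text
side rim [[610.4  33.3 120. ]] foot [[607.4  26.5   4. ]]
pred px [[187.6 261. ]]
(array([609.,  32.,   0.]), 0.999763548374176)
```

```bash
cat >> h.py <<'E'
def go_place(dl,lat,rr,a,lean,pot,g=132,p0=-60,zf=22):
    az=d(p0+dl); e=np.array([np.cos(d(p0)),np.sin(d(p0)),0]); n=np.array([-e[1],e[0],0]); L=d(lean)
    f=pot+rr*e+lat*n+[0,0,zf]; P,o=upose(f,az,L,g,d(a)); w=udir(az,L)
    s=bot.read_state(); bot.line_to(s["tcp_pos"]+[0,0,80],150)
    for up in (90,70,50,30):
        if bot.solve_ik(P+120*w+[0,0,up],o) is not None: break
    print("pre +",up); bot.move_ptp(P+120*w+[0,0,up],o); bot.line_to(P+120*w,150); s=bot.read_state(); print("pre",s["width"],s["contact_force"])
    bot.line_to(P+40*w,100); bot.line_to(P,60); s=bot.read_state(); print("in",s["width"],s["contact_force"])
    bot.move_gripper(22); z=R.from_quat(o).as_matrix()[:,2]; bot.pause(.3)
    bot.line_to(P-70*z,100); bot.line_to(P-120*z+[0,0,60],150); print("t",bot.read_state()["t"])
E
python3 - <<'E'
from h import *
np.set_printoptions(precision=1,suppress=True)
go_place(30,10,-6,52,18,np.array([609.,32,0]))
shot("side","s3",(280,80,480,230),4)
E
```

```text
pre + 90
pre 13.916046505437452 [ 0.2 -0.7  0.8]
in 13.840737310643512 [ 0.2 -0.6 -0. ]
t 43.1167
```

View pics/s3.png

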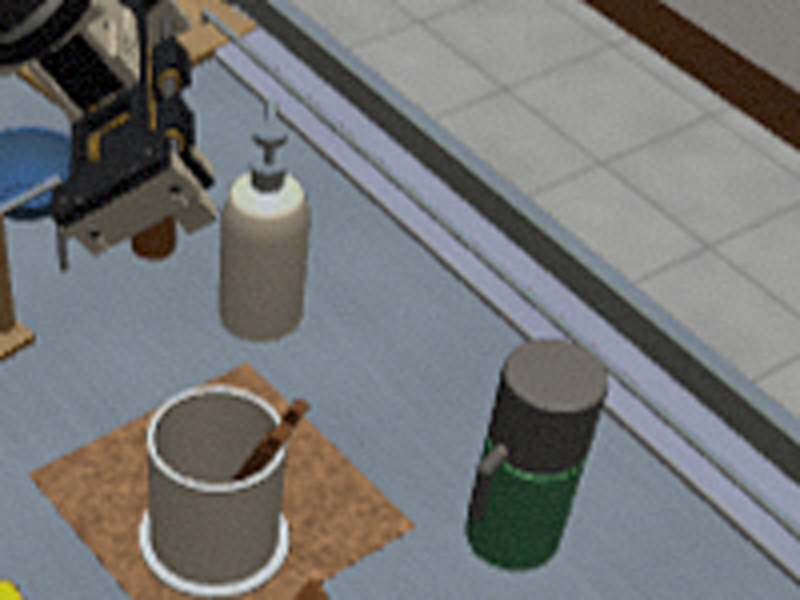

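The side view shows the fork standing in the pot, edge-on, with its head up at (300,410) and leaning on the back-right rim. Next is the spoon.

```bash
python3 - <<'E'
from h import *
np.set_printoptions(precision=1,suppress=True)
q=np.load("q.npy"); foot=lambda yo:np.array([q[0]-np.sin(q[2])*yo,q[1]+np.cos(q[2])*yo,q[3]])
s=bot.read_state(); bot.line_to(s["tcp_pos"]+[0,0,60],150)
go_pick(foot(32.5),q[2],52)
p,m=find_pot("t5"); print(p,m)
if m>.8 and np.hypot(*(p-[609,32,0])[:2])<8:
    go_place(0,-12,8,52,12,np.array([609.,32,0]),p0=-90)
shot("side","s4",(280,80,480,230),4)
E
```

```text
grip 13.738562007955998 24.999103546142578 F [-0.2  0.5  1.4] [-0.6 -0.6  1.8]
out 13.712425334353098 [ 0.1 -0.3 -0.5] 48.825
[ 474.7 -319.8    0. ] 0.49692851305007935
```

View pics/s4.png

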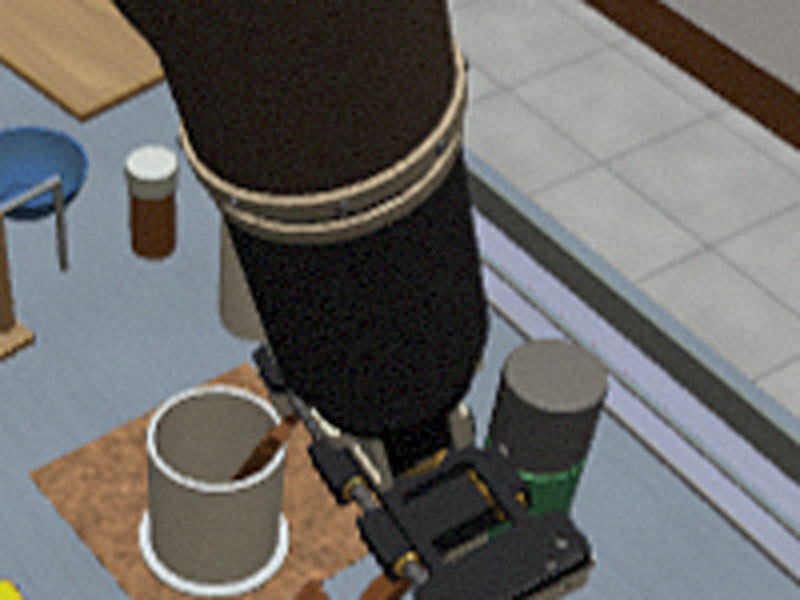

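The arm covers the top view, but the side view shows the pot exactly where it was (rim at (215,437)), with the fork in it and the spoon held. I'll place the spoon.

```bash
cat >> h.py <<'E'
def pot_shift():  # pixel shift of the pot in the side view against picture s3
    r=np.load("pics/s3.npz")["im"]; i=bot.camera("side"); x0,y0,x1,y1=315,185,345,229
    _,m,_,l=cv2.minMaxLoc(cv2.matchTemplate(i[y0-40:y1+40,x0-40:x1+40],r[y0:y1,x0:x1],cv2.TM_CCOEFF_NORMED)); return np.array(l)-40,m
E
python3 - <<'E'
from h import *
np.set_printoptions(precision=1,suppress=True)
print(pot_shift())
go_place(0,-12,8,52,12,np.array([609.,32,0]),p0=-90)
print(pot_shift())
s=bot.read_state(); bot.line_to(s["tcp_pos"]+[0,0,60],150)
q=np.load("q.npy"); foot=lambda yo:np.array([q[0]-np.sin(q[2])*yo,q[1]+np.cos(q[2])*yo,q[3]])
go_pick(foot(97.5),q[2],47,134); print(pot_shift())
i=bot.camera("side")[100:240,280:480]; j=bot.camera("top")[80:220,240:440]
cv2.imwrite("pics/c5.png",cv2.resize(np.vstack([i,j])[:,:,::-1],None,fx=2.1,fy=2.1,interpolation=cv2.INTER_CUBIC))
E
```

```text
(array([0, 0]), 0.9952331781387329)
pre + 90
pre 14.038689304708234 [ 0.4 -0.   0.6]
in 13.811091466498974 [ 0.2 -0.1 -0.8]
t 57.3083
(array([0, 0]), 0.9355631470680237)
grip 13.809612661044655 24.99844193458557 F [ 0.9 -0.5  1. ] [-0.   0.5  1.1]
out 14.017615765689332 [-0.5  0.4 -0.9] 63.5167
(array([0, 0]), 0.8860346078872681)
```

View pics/c5.png

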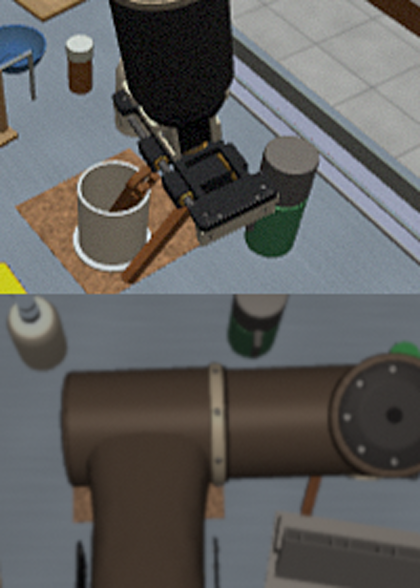

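Two utensils stand in the pot, leaning on its right rim at (135,190). The scraper is held. Before inserting it I'll take one combined view from the pre-insert pose on the other side.

```bash
python3 - <<'E'
from h import *
np.set_printoptions(precision=1,suppress=True)
az,L=d(20),d(8); f=np.array([609+11,32+19,30.]); P,o=upose(f,az,L,134,d(47)); w=udir(az,L)
print([bot.solve_ik(P+k*w,o) is not None for k in (0,40,80,120,160)])
s=bot.read_state(); bot.line_to(s["tcp_pos"]+[0,0,80],150)
bot.move_ptp(P+160*w,o); s=bot.read_state(); print(s["width"],s["joint_pos"],s["t"],pot_shift())
kv=shot("wrist","w6",s=1); shot("side","s6",(280,80,480,230),3.2)
a=cv2.imread("pics/w6.png"); b=cv2.imread("pics/s6.png"); b=cv2.resize(b,(250,188)); 
out=np.zeros((590,640,3),np.uint8); out[:400]=a; out[402:590,:250]=b; cv2.imwrite("pics/c6.png",out)
print("rim px in wrist",proj(kv,[[609+45*np.cos(t),32+45*np.sin(t),120] for t in np.arange(0,6.28,np.pi/4)]))
E
```

```text
[False, False, True, True, True]
13.98814331761925 [ 0.4 -0.  -0.5  0.1 -0.4  1.4] 66.1583 (array([0, 0]), 0.9368604421615601)
rim px in wrist [[340.3 322. ]
 [306.5 323.6]
 [282.8 351.2]
 [283.1 391.4]
 [309.9 420.7]
 [347.4 418.7]
 [370.7 387. ]
 [366.7 347.1]]
```

View pics/c6.png

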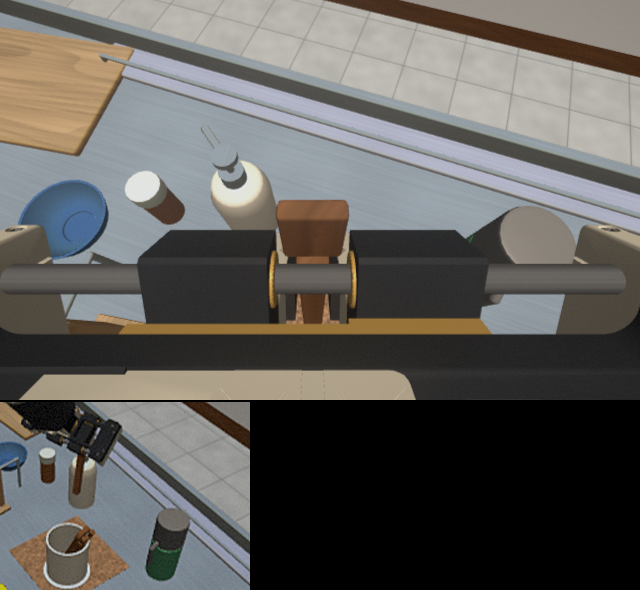

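The picture shows the scraper held well. In the inset both other utensils lean to the pot's right side, and the low poses at azimuth 20 are not reachable. I'll take a clear top view, locate the heads by differencing against the empty pot, and scan for reachable poses.

```bash
python3 - <<'E'
from h import *
np.set_printoptions(precision=1,suppress=True,linewidth=150)
for azd in (25,30,35,40,45,50):
    for a,lean in ((47,8),(47,14)):
        f=np.array([609+11,32+19,30.]); P,o=upose(f,d(azd),d(lean),134,d(a)); w=udir(d(azd),d(lean))
        print(azd,lean,[bot.solve_ik(P+k*w,o) is not None for k in (0,40,80,120,160)],end=";")
bot.move_ptp((470,-370,330),down(-.13)); print(bot.read_state()["width"],bot.read_state()["t"])
i=bot.camera("top"); cv2.imwrite("pics/t7.png",i[:,:,::-1]); T=cam("top")
r=np.load("pics/t2.npz")["im"]; D=np.abs(cv2.GaussianBlur(i,(3,3),0).astype(int)-cv2.GaussianBlur(r,(3,3),0)).sum(2)
sub=D[118:180,280:350]
print("c=col 280.., r=row 118.. ; rim centre px",proj(T,[609,32,120]),"foot",proj(T,[609,32,4]),"per mm z=170",proj(T,[[650,32,170],[609,-10,170]]))
for y in range(0,62,2): print("%3d "%(118+y)+"".join("#" if v>90 else "+" if v>45 else "." for v in sub[y,::1]))
E
```

```text
25 8 [True, True, True, True, True];25 14 [True, True, True, True, True];30 8 [True, True, True, True, True];30 14 [True, True, True, True, True];35 8 [True, True, True, True, True];35 14 [True, True, True, True, True];40 8 [True, True, True, True, True];40 14 [True, True, True, True, True];45 8 [True, True, True, True, True];45 14 [True, True, True, True, True];50 8 [True, True, True, True, True];50 14 [True, True, True, True, True];14.038658393705706 68.0417
c=col 280.., r=row 118.. ; rim centre px [[309.6 142.6]] foot [[310.4 151.8]] per mm z=170 [[309.6 123.7]
 [324.6 138.5]]
118 ......................................................................
120 ......................................................................
122 ......................................................................
124 ......................................................................
126 ........................++++++++++....................................
128 ....................++++++++++++++++#++...............................
130 .................+#+++++++++##+++++++++##+.................
[... 1111 characters left out ...]
+##############..........
162 ..............+###++###################################+####..........
164 ...............+####+#####+##########################+++###+..........
166 .................+####.##+...+#########++#########++..+####...........
168 .....................++...+######++...+#######++++++++####+...........
170 +.......................###.+#######+.......++++++++#####+............
172 +.......................+####++...+++++++++++++..+#####+..............
174 #+........................+######++.++++++++.++######+................
176 ##+..........................+#####################+..................
178 ###.............................++#############++.....................
```

```bash
python3 - <<'E'
from h import *
np.set_printoptions(precision=1,suppress=True,linewidth=150)
print(pot_shift()); p,m=find_pot("t8"); print(p,m)
# fit: foot ring is bright; match only the lower ring + rim using edges over the mat
i=cv2.imread("pics/t8.png")[:,:,::-1].astype(int); T=cam("top")
hsv=cv2.cvtColor(i.astype(np.uint8),cv2.COLOR_RGB2HSV); w=(hsv[:,:,1]<60)
sub=w[112:192,270:360]
for y in range(0,80,2): print("%3d "%(112+y)+"".join("#" if v else "." for v in sub[y]))
E
```

```text
(array([0, 0]), 0.9349155426025391)
[581.5   0.6   0. ] 0.6602888107299805
112 ##########################################################################################
114 ##########################################################################################
116 ##########################################################################################
118 #################################.###.....................................################
120 ####......................................................................################
122 ####......................................................................################
124 ####......................................................................################
126 ####......................................................................################
128 ####......................................................................################
130 ####.......................................................................###############
132 ####...................................................................
[... 2074 characters left out ...]
######...............##############
178 #####.......................................#############...................##############
180 #####.......................................................................##############
182 #####........................................................................#############
184 #####........................................................................#############
186 #####......................................................................###############
188 ######.###################################################################################
190 ##########################################################################################
```

```bash
python3 - <<'E'
from h import *
np.set_printoptions(precision=1,suppress=True,linewidth=150)
S=cam("side"); print(proj(S,[[609,32,4],[609,32,120],[581.5,.6,4],[581.5,.6,120]]))
a=np.load("pics/s3.npz")["im"]; b=bot.camera("side"); t=bot.camera("top")
for nm,i in (("s3",a),("now",b)):
    w=cv2.cvtColor(i,cv2.COLOR_RGB2HSV); sat=w[160:250,295:375,1]; v=w[160:250,295:375,2]
    print(nm)
    for y in range(0,90,3): print("%3d "%(160+y)+"".join("W" if v[y,x]>150 and sat[y,x]<50 else "b" if sat[y,x]>90 else "." for x in range(0,80)))
E
```

```text
[[334.5 204.1]
 [335.3 178.6]
 [332.5 214.4]
 [333.2 189.1]]
s3
160 ................................................................................
163 .........................................W.................W....................
166 ............W..................................WWWWWWW.W....WWW....W....W...W...
169 ..............W..WW.W...............W........WW.......W......W...WW.W....WWW....
172 .W.....................WW....W..............bbbb...W.......W.............W...W..
175 ....W..........W..W..................bbbbbbbbbbbbbb.......W..W....W.............
178 ...........W............WW..WWWWWWW........WWWWW.bbbbb...WWWW...................
181 .W...................W...WWW......................WWWbbbbbbbbb.W................
184 ...W............W....b.WW............................WWbbbbbb...................
187 ....W........b.bbbbbb.WW............................bbbbbbbbbbbb................
190 ....W...bbbbbbbbbbbbb.W...........................bbbbbb.bbbbbbbbbb.............
193 ...bbbbbbbbbbbbbbbbbbb.W........................bbbbb.WW.bbbbbbbbbbbbb..........
196 bbbbbbbbbbbb
[... 3367 characters left out ...]
bbbbbbbb.W.WWW......
226 WWWWWWWWWWWWWW.bbbbbbbbbbbb.WWWWWWWWWWWWWWWWWWWWWWbbbbbbbbbbbbb.W.WWWWWWWWWW....
229 WWWWWWWWWWWWWWWWW.bbbbbbbbbbbbbbbbbb......bbbbbbbbbbbbbbb..W.WWWWWWWWWWWWWW.b...
232 WWWWWWWWWWWWWWWWWWWW.bbbbbbbbbbbbbbbbbbbbbbbbbbbbbbb..W.WWWWWWWWWWWWWWWWWWW.....
235 WWWWWWWWWWWWWWWWWWWWWWWbbbbbbbbbbbbbbbbbbbbbbbb....WWWWWWWWWWWWWWWWWWWWWWWWW.b..
238 WWWWWWWWWWWWWWWWWWWWWWWWW.bbbbbbbbbbbbbbbb...WWWWWWWWWWWWWWWWWWWWWWWWWWWWWWWW..b
241 ..WWWWWWWWWWWWWWWWWWWWWWWWWWbbbbbbbbb....WWWWWWWWWWWWWWWWWWWWWWWWWWWWWWWWWWWWWW.
244 b..WWWWWWWWWWWWWWWWWWWWWWWWWWW.b..W.WWWWWWWWWWWWWWWWWWWWWWWWWWWWWWWWWWWWWWWWWWWW
247 bbWWWWWWWWWWWWWWWWWWWWWWWWWWWWWWWWWWWWWWWWWWWWWWWWWWWWWWWWWWWWWWWWWWWWWWWWWWWWWW
```

The pot was knocked after the fork went in. It now stands at about (581,1), and both cameras agree: side foot at (333,213) against (332.5,214.4) predicted. It is still wholly on the mat. The fork and spoon lie along its +x side, leaning to -y, so the scraper goes on the free -x side, relative to the new pot position.

```bash
python3 - <<'E'
from h import *
np.set_printoptions(precision=1,suppress=True)
pot=np.array([581.5,.6,0]); print(find_pot("t9"),pot_shift())
az,L=d(-90),d(8); f=pot+[-22,10,14]; P,o=upose(f,az,L,134,d(47)); w=udir(az,L)
print([bot.solve_ik(P+k*w,o) is not None for k in (0,40,80,120)],bot.solve_ik(P+120*w+[0,0,90],o) is not None)
bot.move_ptp(P+120*w+[0,0,90],o); bot.line_to(P+120*w,150); s=bot.read_state(); print("pre",s["width"],s["contact_force"],pot_shift())
bot.line_to(P+40*w,100); s=bot.read_state(); print("mid",s["contact_force"]); bot.line_to(P,60); s=bot.read_state(); print("in",s["width"],s["contact_force"])
bot.move_gripper(24); z=R.from_quat(o).as_matrix()[:,2]; bot.pause(.3)
bot.line_to(P-80*z,100); bot.line_to(P-130*z+[0,0,80],150); print(pot_shift())
bot.move_ptp((440,270,330),down(.163)); bot.pause(.3)
st=bot.read_state(); i=bot.camera("wrist"); r=np.load("pics/w_rest.npz")["im"]
t=bot.camera("top"); np.savez("pics/fin.npz",t=t,s=bot.camera("side")); cv2.imwrite("pics/fin_t.png",t[:,:,::-1]); print("t",bot.read_state()["t"],pot_shift())
E
```

```text
(array([581.5,   0.6,   0. ]), 0.6603272557258606) (array([0, 0]), 0.9356956481933594)
[True, True, True, True] True
pre 13.97103454804176 [-0.4  0.4 -0.3] (array([0, 0]), 0.9109256267547607)
mid [0.3 0.1 0.3]
in 14.09696180326633 [-0.9  0.7 -0.2]
(array([0, 0]), 0.9230051040649414)
t 77.85 (array([0, 0]), 0.922228991985321)
```

```bash
python3 - <<'E'
from h import *
np.set_printoptions(precision=1,suppress=True)
z=np.load("pics/fin.npz"); s,t=z["s"],z["t"]
w=cv2.cvtColor(s,cv2.COLOR_RGB2HSV); S,V=w[:,:,1].astype(int),w[:,:,2].astype(int)
print("side"); 
for y in range(150,232,2): print("%3d "%y+"".join("b" if S[y,x]>85 and V[y,x]<125 else "m" if S[y,x]>85 else "W" if V[y,x]>150 else "." for x in range(300,385)))
# mat margin and displacement of the other objects, in both fixed views against pictures from the start
m=np.array([609.3,33.1]); yaw=.055; c,sn=np.cos(yaw),np.sin(yaw); e=np.array([581.5,.6])-m; print("on mat: offset along sides",c*e[0]+sn*e[1],-sn*e[0]+c*e[1],"limit 52")
t0=cv2.resize(cv2.imread("pics/top0.png"),(640,400),interpolation=cv2.INTER_AREA)[:,:,::-1]
s0=cv2.resize(cv2.imread("pics/side0.png"),(640,400),interpolation=cv2.INTER_AREA)[:,:,::-1]
for n,x,y,q in [("oil",454,106,22),("soap",319,118,22),("sp1",268,135,16),("sp2",538,142,16),("sponge",403,276,24),("bowl",221,163,28),("mug",600,172,26),("orange",532,357,46),("hook",270,225,60)]:
    X,Y,q=int(x/1.25),int(y/1.25),int(q/1.25); tm=np.ascontiguousarray(t0[Y-q:Y+q,X-q:X+q])
    _,k,_,l=cv2.minMaxLoc(cv2.matchTemplate(np.ascontiguousarray(t[Y-q-20:Y+q+20,X-q-20:X+q+20]),tm,cv2.TM_CCOEFF_NORMED)); print(n,np.array(l)-20,round(k,2))
E
```

```text
side
150 .....................................................................................
152 .....................................................................................
154 ........................................................W............................
156 .....................................................................................
158 .....................................................................................
160 .....................................................................................
162 .....................................................................................
164 .....................................................W...............................
166 .....................................................................................
168 .....................................................................................
170 .....................................................................................
172 ......................................mmmmm..........................................
174 ...........
[... 2107 characters left out ...]
WWWbmmmmmmmbbmmmbmmb.................
222 .......mmmmmmmmmm.WWWW.......................WWWW.bmmmmmmmmmmmmm...W.................
224 .........mmmmmmmmmb.WWWWW..................WWWW.bmmmmmmmmmmmm........................
226 ..........bmmmmmmmmbbb.WWWWWWWWW....WWWWWWWW.bbmmmmmmmmmmb..W........................
228 ............mmmmmmmmmmmmbb...WWWWWWWWW...bmbmmmmmmmmmm...............................
230 ..............mmmmmmmmmmmmmmmmmmbbbmmmmmmmmmmmmmmmmb.................................
on mat: offset along sides -29.544562036784892 -30.92262689446947 limit 52
oil [0 0] 1.0
soap [0 0] 1.0
sp1 [0 0] 1.0
sp2 [0 0] 1.0
sponge [0 0] 1.0
bowl [ 1 -1] 0.49
mug [0 0] 1.0
orange [0 0] 1.0
hook [0 0] 0.3
```

```bash
python3 - <<'E'
from h import *
np.set_printoptions(precision=1,suppress=True)
bot.move_joints([1.539,0.2,0.012,0,-1.224,-0.288]); bot.pause(.2)
t=bot.camera("top"); T=cam("top"); S=cam("side"); np.savez("pics/fin2.npz",t=t,s=bot.camera("side"))
t0=cv2.resize(cv2.imread("pics/top0.png"),(640,400),interpolation=cv2.INTER_AREA)[:,:,::-1]
for n,x,y,q in [("bowl",221,163,28),("hook",270,225,60)]:
    X,Y,q=int(x/1.25),int(y/1.25),int(q/1.25); tm=np.ascontiguousarray(t0[Y-q:Y+q,X-q:X+q])
    _,k,_,l=cv2.minMaxLoc(cv2.matchTemplate(np.ascontiguousarray(t[Y-q-20:Y+q+20,X-q-20:X+q+20]),tm,cv2.TM_CCOEFF_NORMED)); print(n,np.array(l)-20,round(k,2))
pot=np.array([581.5,.6,0]); P=pot+[[0,0,120],[0,0,4],[25,17,8],[25,-27,120],[25,-52,185]]; print("top",proj(T,P),"side",proj(S,P))
h=cv2.cvtColor(t,cv2.COLOR_RGB2HSV); H,V=h[:,:,1].astype(int),h[:,:,2].astype(int)
print("V rim/mat sample",V[125,290],H[125,290])
for y in range(126,182): print("%3d "%y+"".join("W" if H[y,x]<60 else "b" if V[y,x]<75 else "m" if V[y,x]<95 else "." for x in range(292,352)))
print(bot.read_state()["t"])
E
```

```text
bowl [0 0] 1.0
hook [0 0] 0.99
top [[320.4 152.3]
 [320.4 160.8]
 [315.  152.4]
 [330.1 143.9]
 [339.9 138.4]] side [[333.2 189.1]
 [332.5 214.4]
 [336.3 206.6]
 [345.8 191.7]
 [352.2 181.3]]
V rim/mat sample 108 109
126 ..................................mm................WWWWWWWW
127 .....................m..............................WWWWWWWW
128 ....................................................WWWWWWWW
129 .............mm.....................................WWWWWWWW
130 .....m.......mm................m.....................WWWWWWW
131 ...mmm.......m....mm.m...............................WWWWWWW
132 ....mmm..........mmm.................................WWWWWWW
133 .....m............m...............m...m.............mWWWWWWW
134 ..mmmm...........................mm..................WWWWWWW
135 ..mmmm.................WWWWWWWWWWW...................WWWWWWW
136 ...mmmmm............WWWWWWWWWWWWWWWW................mWWWWWWW
137 ..mmm.mmmmm.....m.WWWWWWWWWWWWWWWWWWWW..mmm....mmmmmmWWWWWWW
138 .......mmmmm.....WWWWWWWWWWWWWWWWWWWWWWmmmmmmmmmbmmmmWWWWWWW
139 ........mmmm....WWWWWWWWWWWWWWWWWW
[... 2064 characters left out ...]
WWWWWWWWWWWWWWWWWWWWWWWWWWm.........WWWWWW
172 ........mm...WWWWWWWWWWWWWWWWWWWWWWWWWWWWWW.mm........WWWWWW
173 ..............WWWWWWWWWWWWWWWWWWWWWWWWWWWW..m.........WWWWWW
174 ...............WWWWWWWWWWWWWWWWWWWWWWWWWW.............WWWWWW
175 ................WWWWWWWWWWWWWWWWWWWWWWWW...m..........WWWWWW
176 .................WWWWWWWWWWWWWWWWWWWWWW...............WWWWWW
177 ...................WWWWWWWWWWWWWWWWWW.................WWWWWW
178 ......................WWWWWWWWWWWWW...................WWWWWW
179 ..............mm.........WWWWWW..m....................WWWWWW
180 ....mmm.......mm................mm....................WWWWWW
181 .....mmm...........mm..................................WWWWW
79.7583
```

```bash
python3 -c "
from plant import bot
print(bot.close_job())"
```

```text
the job is handed in; nothing more can be done
None
```

I handed in the job at about 80 s: the pot was dragged with the hook and stands wholly on the mat despite a later knock, the hook tool is back on its rest, and all three utensils in the drainer (fork, spoon, scraper) stand head up in it. My final image checks show nothing else moved; no verdict came back at hand-in.

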